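# Make up two condiment caddies from the window-ledge shelf

## Task

Make up the two condiment caddies from the stock on the ribbed shelf: the long caddy gets the low sauce cup in its wide middle bay, with the glass pepper shaker and the wooden toothpick pot in its two end bays, one in each, whichever way round; the short caddy gets the tall spoon cup in its wide bay and the soy bottle in its narrow bay. Set each thing down, without dropping it, so that it stands upright on the floor of its bay, with both caddies still flat on the ledge. Leave the stacked bowls, the ladle and the chopstick holder where they are.

Things in the scene. Friction and masses are not known exactly. Their poses are not given: they have to be found in the camera images.
- sauce_cup: Low sauce cup: open, white melamine, straight round side, the wider and lower of the two white cups: 66 mm diameter, 48 mm high, wall 4 mm, the foot bevelled over the lowest 8 mm. 60 to 110 g. Stands in the shuffled row of stock (along y) on the shelf deck, 55 mm above the ledge, centres 80 mm or more apart. Origin: centre of underside, z up.
- spoon_cup: Tall spoon cup: open, empty, white melamine, straight round side, the narrower and taller of the two white cups: 54 mm diameter, 82 mm high, wall 3.5 mm, foot bevelled over the lowest 6 mm. 75 to 135 g. Stands in the shuffled row of stock (along y) on the shelf deck, 55 mm above the ledge, centres 80 mm or more apart. Origin: centre of underside, z up.
- pepper_shaker: Glass pepper shaker with steel twist cap: round glass body 40 mm diameter and 58 mm high, above it the cap, also 40 mm diameter, 22 mm high with holes in its top; 80 mm high in all. 105 to 190 g. Stands in the shuffled row of stock (along y) on the shelf deck, 55 mm above the ledge, centres 80 mm or more apart. Origin: centre of underside, z up.
- toothpick_pot: Round wooden toothpick pot, straight side: 36 mm diameter, 55 mm high; a few toothpicks show to 67 mm. 45 to 80 g. Stands in the shuffled row of stock (along y) on the shelf deck, 55 mm above the ledge, centres 80 mm or more apart. Origin: centre of underside, z up.
- soy_bottle: Soy sauce bottle: amber glass, dark inside, round straight body 46 mm diameter up to 64 mm, then a shoulder narrowing to a neck and a black cap of 24 mm diameter with a small spout; 92 mm high. 165 to 300 g. Stands in the shuffled row of stock (along y) on the shelf deck, 55 mm above the ledge, centres 80 mm or more apart. Origin: centre of underside, z up.
- long_caddy: Long loose dark-wood tray on the ledge on the robot side of the shelf, 106 mm (x) by 228 (y), 18 high, 0.4 kg; floor 6 mm thick, walls and dividers 5 mm thick rising 12 above it. Three bays in a row along its y, each 96 mm in x: the middle one 88 wide, centred at y = 0, end bays 60 wide at y = +79 and -79 mm. Origin: centre of underside, z up. The caddies swap sides between starts.
- short_caddy: Short loose dark-wood tray on the ledge on the robot side of the shelf, 106 mm (x) by 163 (y), 18 high, 0.4 kg; floor 6 mm thick, walls and divider 5 mm thick rising 12 above it. Two bays side by side along its y, each 96 mm in x: the wide one 84 wide, centred at y = +34.5 mm, the narrow one 64 wide at y = -44.5 mm. Origin: centre of underside, z up.
- bowl_top: Upper of the two stacked round white melamine bowls at the -y end of the shelf (not part of the job): 112 mm rim diameter, 56 mm high, standing in a 124 mm bowl whose inner floor is 5 mm above the deck. Origin: centre of its underside.
- ladle: Stainless slotted ladle lying on the ledge on the -y side (not part of the job): round bowl 86 mm diameter and 30 mm high, thin handle reaching 280 mm from the bowl's centre along its own -x. Origin: under the bowl's centre.
- chopstick_holder: Wooden chopstick holder at the +y end of the shelf (not part of the job): square cup 66 by 66 mm, 110 mm high, with chopsticks fixed in it that fan out about 35 mm from its centre and reach 220 mm above its underside. Origin: centre of its underside.
Not all that is in view belongs to the job. Leave any blue or green look-alike of the pepper_shaker alone.

How it is judged:
By the outcome, as a careful person would: the job done as asked, in the order asked, and still so for the second after the job is handed in, with the robot touching nothing.
It also fails if it takes over 106 s, if anything falls off the work surface, if the arm or the gripper's body presses on something with over 40 N, if the wrist force passes 120 N, or if a joint passes its speed limit or range.

## Robot

A 7-joint arm with a two-finger parallel gripper is mounted at the origin on the work surface. World frame = base frame: x ahead of the robot, y to its left, z up, the work surface at z = 0. Lengths are in m, angles in rad, forces in N, time in s.
With the tool pointing down it reaches from about 0.4 to 0.875 m from the base axis. Payload 6.5 kg.
Tool frame: the origin (TCP) lies midway between the tips of the shut fingers; the grasp point (between the pads) lies 19 mm behind it; z points along the fingers, y is the line along which they close (so a half turn about z gives the same grasp; the last joint's range is limited). The gripper opens to 88 mm and grips with 3 to 60 N. Pads are 18 mm wide; open, the fingers measure 123 mm over their backs; the gripper's body (75 mm by 187 mm) begins 45 mm behind the grasp point.
Start: joints at [-0.066, 0.536, -0.004, 1.538, 0.003, 1.067, -0.071], TCP at [0.65, 0, 0.239] pointing down, gripper open.
Joint ranges: [-2.7, 2.7], [-0.37, 2.16], [-1.27, 1.26], [0.24, 2.4], [-1.31, 4.45], [0.19, 1.91], [-2.76, 2.76]. Speed limits (rad/s): [2.39, 2.39, 3.14, 3.14, 3.14, 3.14, 3.14].

## Interface

Orientations are given as a unit quaternion [w, x, y, z].
In Python, from plant import * gives the robot as it stands.
- The arm moves only by the shell command python3 -m creep 'ROWS' [FORCE]. ROWS is JSON, a list of rows, each a list of 3 entries, a list of its own where there are three numbers: the shift along the tool's x, y, z in units of 100 mm (1.0 is 100 mm), then the turn, a rotation vector about the tool's x, y, z in units of 90 degrees (1.0 is 90 degrees), then the finger opening in mm, from 0 to 88.1. In form: [[[tx, ty, tz], [wx, wy, wz], claw], ...]. A call has 1 to 20 rows; each row shifts and turns the commanded pose from where the row before left it, along the tool's axes as they then stand; what a row does not reach is not made up. A row lasts 1/8 s, in which the tool goes at most 62.5 mm and 10.7 degrees, less where a joint would pass 70% of its speed; a pose out of reach is approached as far as the arm can. A call with a number of a shift or a turn outside -1 to 1 is refused whole. A call with a gripper value outside its range is refused whole. The fingers move at their own pace and stop on an object; FORCE is the grip in N (left out, the last holds). Time passes only in rows, so rows that do not move let the fingers close. It gives the time, the measured TCP pose, the force, the opening and the grip force at its end, in the units of the state.
- read_state(): the state, without advancing time (a new reading comes with each control period).
- snapshot(name): name is "scene" or "side" or "wrist"; returns a dict with "img" (400x640x3 uint8, red, green, blue), "fx", "fy", "cx", "cy" (pixels), "distortion" ([k1, k2, p1, p2, k3] as OpenCV has them; the pictures are not rectified), "rvec" (rotation vector, rad) and "tvec" (3), from world to camera coordinates, as OpenCV has them. Camera axes: x right, y down, z forward; pixel columns grow to the right and rows downward; lengths in m; the calibration is good to about 2 mm. A picture is of the moment at which its call begins. There is no depth.
- sign_off(): hands the job in; it is judged then, once.
Trained networks look in a picture, given as the dict that the camera call returned (one of the last four; its "shot" number tells which), for a name from the list of things; names that differ only in an ending like _2 or _b are one class to them, and where a whole thing is asked for, a point or a joint stands for the part that bears it (a point fixed in the world has none). Each returns a list of dicts, best first, with "conf" (0 to 1); they miss things now and then, are a little off and sometimes report something else, mostly with a low value. They report only what shows in the picture. A call takes as long as a camera call. They do not tell look-alikes from the thing itself.
- recognise(picture, query): "pixel" ([row, column] in pixels, amid what is visible of it).
- regions_of(picture, query): "mask" (400x640 bool, what is visible of it) and "pixel" ([row, column] in pixels, amid what is visible of it).
- mark_of(picture, query): "pixel" ([row, column] in pixels: a listed point, or the origin of a listed thing).
The state is a dict: "time": time; "qpos": joint angles; "joint_vel": joint speeds; "tau": joint torques, N m; "tcp_pos": TCP position; "tool_rot": TCP orientation; "contact_force": force on the tool from outside, world axes, zero at the start; "torque": the same for the moment, N m; "finger_gap": finger opening in m; "gripper_force": force on a finger pad.
Only numpy, scipy, OpenCV 4.12 (cv2) and the standard library are available. Lean on these libraries where they do the work, as an engineer would, in place of code of your own. Each camera call takes 0.05 s, during which the arm holds its last target. There are 200 camera calls.

## Working session

There is one attempt and no reset: what is moved stays moved. The work goes in short steps, Python scripts to look and compute and a shell command to move; the robot and the scene stay as the last step left them, time stands still between calls to the robot, and variables do not carry over. Pictures are saved under pics/ and viewed, at most 14 in all, crops included, and the job is handed in when it is done.

```bash
ls; mkdir -p pics; cat > h.py <<'E'
from plant import *
import numpy as np, cv2
from scipy.spatial.transform import Rotation as R
def K(p): return np.array([[p["fx"],0,p["cx"]],[0,p["fy"],p["cy"]],[0,0,1.]]),np.array(p["distortion"],float)
def ray(p,rc):
    k,d=K(p); u=cv2.undistortPoints(np.array([[[rc[1],rc[0]]]],float),k,d)[0,0]
    Rm=cv2.Rodrigues(np.array(p["rvec"],float))[0]; t=np.array(p["tvec"],float).ravel()
    return -Rm.T@t, Rm.T@np.array([u[0],u[1],1.])
def at_z(p,rc,z):
    c,d=ray(p,rc); return c+d*(z-c[2])/d[2]
def proj(p,X):
    k,d=K(p); return cv2.projectPoints(np.array(X,float).reshape(-1,3),np.array(p["rvec"],float),np.array(p["tvec"],float),k,d)[0].reshape(-1,2)
def save(p,n): cv2.imwrite("pics/"+n,p["img"][:,:,::-1])
E
python3 - <<'E'
from h import *
np.set_printoptions(precision=3,suppress=True)
Z=dict(sauce_cup=.055,spoon_cup=.055,pepper_shaker=.055,toothpick_pot=.055,soy_bottle=.055,long_caddy=0,short_caddy=0,bowl_top=.06,ladle=0,chopstick_holder=.055)
for c in ["scene","side"]:
    p=snapshot(c); save(p,c+"0.png"); print(c,ray(p,(200,320)))
    for n,z in Z.items():
        print(n,[(np.round(m["pixel"]),round(m["conf"],2),at_z(p,m["pixel"],z)[:2]) for m in mark_of(p,n)[:3]])
E
```

```text
pics
scene (array([ 1.25 , -0.531,  1.274]), array([-0.46 ,  0.317, -0.83 ]))
sauce_cup [(array([204., 363.]), 0.89, array([0.656, 0.027]))]
spoon_cup [(array([218., 333.]), 0.87, array([ 0.646, -0.071]))]
pepper_shaker [(array([216., 416.]), 0.89, array([0.776, 0.123])), (array([179., 331.]), 0.79, array([0.532, 0.005])), (array([182., 386.]), 0.71, array([0.636, 0.13 ]))]
toothpick_pot [(array([169., 409.]), 0.68, array([0.638, 0.217]))]
soy_bottle [(array([238., 306.]), 0.92, array([ 0.656, -0.167])), (array([204., 356.]), 0.7, array([0.647, 0.011])), (array([270., 254.]), 0.49, array([ 0.657, -0.335]))]
long_caddy [(array([141., 363.]), 0.94, array([0.435, 0.203]))]
short_caddy [(array([210., 268.]), 0.73, array([ 0.483, -0.189]))]
bowl_top [(array([270., 252.]), 0.6, array([ 0.654, -0.338]))]
ladle []
chopstick_holder [(array([142., 450.]), 0.88, array([0.63 , 0.394]))]
side (array([0.29 , 0.778, 0.861]), array([ 0.266, -0.678, -0.686]))
sauce_cup [(array([204., 300.]), 0.86, array([0.651, 0.019]))]
spoon_cup [(array([187., 309.]), 0.63, array([ 0.656, -0.062]))]
pepper_shaker [(array([230., 342.]), 0.88, array([0.501, 0.072])), (array([232., 291.]), 0.85, array([0.631, 0.131])), (array([241., 246.]), 0.7, array([0.731, 0.204]))]
toothpick_pot [(array([188., 311.]), 0.54, array([ 0.649, -0.06 ])), (array([256., 277.]), 0.52, array([0.631, 0.219]))]
soy_bottle []
long_caddy [(array([285., 350.]), 0.66, array([0.434, 0.202]))]
short_caddy [(array([187., 375.]), 0.78, array([ 0.475, -0.195])), (array([149., 394.]), 0.5, array([ 0.464, -0.431]))]
bowl_top [(array([138., 337.]), 0.81, array([ 0.659, -0.337]))]
ladle [(array([146., 392.]), 0.55, array([ 0.477, -0.446]))]
chopstick_holder [(array([308., 239.]), 0.81, array([0.646, 0.391]))]
```

View pics/scene0.png

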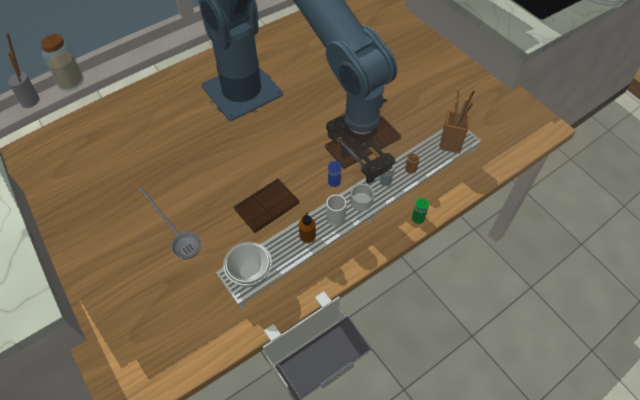

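View pics/side0.png

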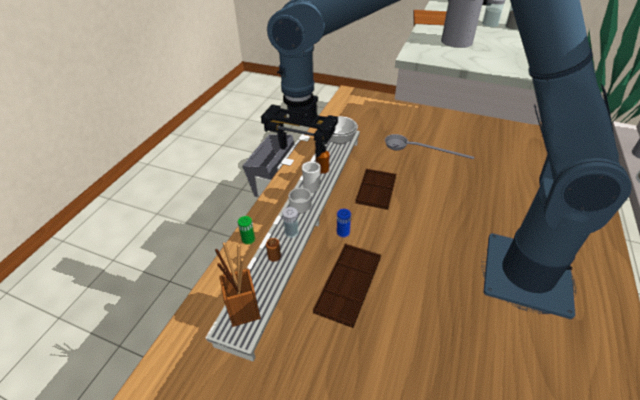

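Scene picture: the row from −y is bowls (264,247), soy (228,307), spoon cup (208,336), sauce cup (195,362), pepper (178,386), toothpicks (162,412), holder (130,452). The blue (173,335) and green (210,421) shakers are decoys. The long caddy is at +y, the short one at −y. Next I fit outlines to the masks.

```bash
cat >> h.py <<'E'
from scipy.optimize import minimize
DIM=dict(sauce_cup=(.066,.048),spoon_cup=(.054,.082),pepper_shaker=(.040,.080),toothpick_pot=(.036,.060),soy_bottle=(.046,.064))
def sil(n,x,z0):
    if n in DIM:
        D,h=DIM[n]; a=np.linspace(0,2*np.pi,40)
        pts=[[x[0]+D/2*np.cos(t),x[1]+D/2*np.sin(t),z0+zz] for t in a for zz in (0,h)]
        if n=="soy_bottle": pts+=[[x[0]+.012*np.cos(t),x[1]+.012*np.sin(t),z0+.088] for t in a]
    else:
        L=.228 if n=="long_caddy" else .163; c,s=np.cos(x[2]),np.sin(x[2])
        pts=[[x[0]+c*u-s*v,x[1]+s*u+c*v,z] for u in(-.053,.053) for v in (-L/2,L/2) for z in (0,.018)]
    return np.array(pts)
def iou(p,n,x,z0,m,S=4):
    q=proj(p,sil(n,x,z0)); h=cv2.convexHull(q.astype(np.float32))
    im=np.zeros((400*S,640*S),np.uint8); cv2.fillConvexPoly(im,np.round((h+.5)*S).astype(np.int32),1)
    return (im&m).sum()/(im|m).sum()
def fit(pm,n,x0,z0,S=4):
    ms=[(p,cv2.resize(m.astype(np.uint8),None,fx=S,fy=S,interpolation=cv2.INTER_LINEAR if 0 else cv2.INTER_NEAREST)) for p,m in pm]
    f=lambda x:-sum(iou(p,n,x,z0,m) for p,m in ms)/len(ms)
    x0=np.array(x0,float); sim=np.vstack([x0]+[x0+np.eye(len(x0))[i]*(.012 if i<2 else .1) for i in range(len(x0))])
    r=minimize(f,x0,method="Nelder-Mead",options=dict(initial_simplex=sim,xatol=2e-4,fatol=1e-4,maxiter=120))
    return r.x,-r.fun
E
python3 - <<'E'
from h import *
np.set_printoptions(precision=4,suppress=True)
s=read_state(); print(s["tool_rot"],R.from_quat(np.roll(s["tool_rot"],-1)).as_matrix())
P={c:snapshot(c) for c in("scene","side")}
X0=dict(sauce_cup=(.653,.023),spoon_cup=(.65,-.067),pepper_shaker=(.633,.13),toothpick_pot=(.634,.218),soy_bottle=(.656,-.167),long_caddy=(.435,.202,0),short_caddy=(.48,-.19,0))
for n,x0 in X0.items():
    z=0 if "caddy" in n else .055
    for c in P:
        ms=[m for m in regions_of(P[c],n)]
        t=proj(P[c],[x0[0],x0[1],z+.03 if z else .01])[0]
        ms=[m for m in ms if np.hypot(m["pixel"][1]-t[0],m["pixel"][0]-t[1])<14]
        if ms: print(n,c,ms[0]["conf"],ms[0]["mask"].sum(),*fit([(P[c],ms[0]["mask"])],n,x0,z))
        else: print(n,c,"none")
print("blue",at_z(P["scene"],(184,334),0))
# crops
a=cv2.resize(P["scene"]["img"][170:240,225:310],None,fx=4.5,fy=4.5,interpolation=cv2.INTER_CUBIC)
b=cv2.resize(P["side"]["img"][160:215,345:410],None,fx=5,fy=5,interpolation=cv2.INTER_CUBIC)
H=max(a.shape[0],b.shape[0]); f=lambda i:np.vstack([i,np.zeros((H-i.shape[0],i.shape[1],3),np.uint8)])
o=np.hstack([f(a),f(b)]); o=np.clip(o.astype(int)*3,0,255).astype(np.uint8)
cv2.imwrite("pics/short.png",o[:,:,::-1])
E
```

```text
[ 0.      0.7071  0.7071 -0.    ] [[-0.  1. -0.]
 [ 1.  0. -0.]
 [-0. -0. -1.]]
sauce_cup scene 0.94 529 [0.6466 0.0277] 0.8951441899915182
sauce_cup side 0.61 439 [0.6507 0.0221] 0.7967332123411979
spoon_cup scene 0.96 551 [ 0.6466 -0.0621] 0.9035115140147962
spoon_cup side 0.59 489 [ 0.648 -0.066] 0.9042639711862438
pepper_shaker scene 0.66 233 [0.6405 0.1213] 0.6062542030934768
pepper_shaker side 0.57 398 [0.6304 0.1298] 0.9081297328189741
toothpick_pot scene 0.48 182 [0.6369 0.2225] 0.7193675889328063
toothpick_pot side 0.6 306 [0.6364 0.2255] 0.8817340830763649
soy_bottle scene 0.71 440 [ 0.6503 -0.1609] 0.9269850083287062
soy_bottle side 0.54 250 [ 0.6467 -0.1583] 0.681314937830012
long_caddy scene 0.7 934 [ 0.4413  0.1985 -0.0339] 0.45350042688132697
long_caddy side 0.95 3061 [ 0.4383  0.1995 -0.0201] 0.929096050558919
short_caddy scene 0.84 1841 [ 0.4697 -0.1843  0.0789] 0.9633193817354909
short_caddy side none
blue [0.5206 0.0251 0.    ]
```

View pics/short.png

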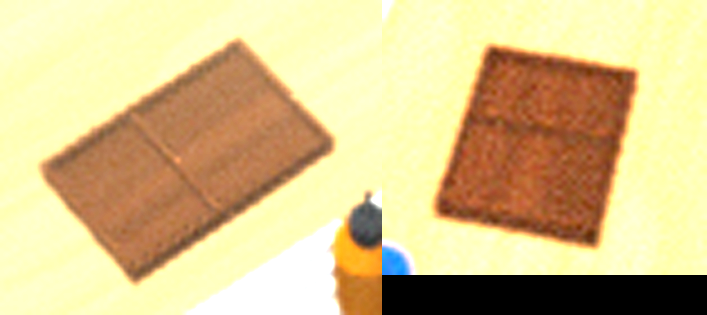

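Short caddy crop: the wide bay is on the +y side (upper right in scene), so its yaw is about +0.08. I move over the sauce cup and look with the wrist camera.

```bash
python3 -m creep '[[[0.25,0,-0.3],[0,0,0],88],[[0,0,0],[0,0,0],88]]' 20
cat >> h.py <<'E'
def look(names,cam="wrist",z=None,tol=40):
    p=snapshot(cam); out={}
    for n,x0 in names.items():
        z0=(0 if "caddy" in n else .055) if z is None else z
        t=proj(p,[x0[0],x0[1],z0+.03])[0]
        ms=[m for m in regions_of(p,n) if np.hypot(m["pixel"][1]-t[0],m["pixel"][0]-t[1])<tol]
        mk=[np.round(at_z(p,m["pixel"],z0)[:2],4) for m in mark_of(p,n)]
        if ms: print(n,round(ms[0]["conf"],2),ms[0]["mask"].sum(),*fit([(p,ms[0]["mask"])],n,x0,z0),"marks",mk[:3])
        else: print(n,"none",mk[:3])
    return p
E
python3 - <<'E'
from h import *
p=look(dict(sauce_cup=(.649,.024),spoon_cup=(.648,-.064),pepper_shaker=(.632,.128)),tol=60); save(p,"w1.png")
E
```

```text
time: 2.15
tcp_pos: [0.6514, 0.0277, 0.2709]
tool_rot: [0.001, 0.706, 0.708, 0.002]
contact_force: [-0.1, -0.4, -1.3]
finger_gap: 0.0882
gripper_force: 0.0
sauce_cup 0.74 2612 [0.64789012 0.02624101] 0.9486509811046512 marks [array([0.6469, 0.0236])]
spoon_cup 0.81 2528 [ 0.6495139  -0.06476555] 0.9254626968617082 marks [array([ 0.6511, -0.0622])]
pepper_shaker 0.59 1644 [0.63145523 0.12831935] 0.9679647537617145 marks [array([0.7481, 0.1437]), array([0.5317, 0.0419])]
```

View pics/w1.png

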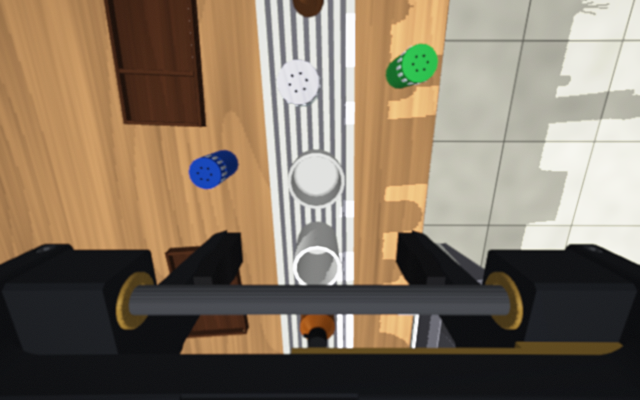

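Wrist picture: the sauce cup at (175,316) lies between the pepper (82,298) and the spoon cup (265,316), and the fits agree with the other cameras. Next I descend and grasp.

```bash
python3 -m creep '[[[0,-0.02,0.5],[0,0,0],88],[[0,0,0.5],[0,0,0],88],[[0,0,0.5],[0,0,0],88],[[0,0,0.42],[0,0,0],88],[[0,0,0],[0,0,0],88],[[0,0,0],[0,0,0],60],[[0,0,0],[0,0,0],60],[[0,0,0],[0,0,0],60],[[0,0,0],[0,0,0],60]]' 15
```

```text
time: 3.62
tcp_pos: [0.6492, 0.0251, 0.0787]
tool_rot: [0.001, 0.707, 0.707, 0.001]
contact_force: [-0.9, 0.4, 7.0]
finger_gap: 0.0643
gripper_force: 15.0
```

```bash
python3 -m creep '[[[0,0,-0.3],[0,0,0],60],[[0,0,-0.5],[0,0,0],60],[[0,0,-0.5],[0,0,0],60],[[0.1,-0.5,-0.2],[0,0,0],60],[[0.1,-0.5,0],[0,0,0],60],[[0.1,-0.5,0],[0,0,0],60],[[0.1,-0.5,0],[0,0,0],60],[[0.1,-0.1,0],[0,0,0],60],[[0,0,0],[0,0,0],60],[[0,0,0],[0,0,0],60]]'
python3 - <<'E'
from h import *
p=look(dict(long_caddy=(.438,.2,-.02),pepper_shaker=(.6315,.128),toothpick_pot=(.637,.223)),tol=90); save(p,"w2.png")
E
```

```text
time: 4.88
tcp_pos: [0.4396, 0.0748, 0.2271]
tool_rot: [0.001, 0.707, 0.707, 0.001]
contact_force: [-0.3, 0.0, -1.1]
finger_gap: 0.0644
gripper_force: 14.9
long_caddy 0.57 14910 [ 0.44099869  0.19859429 -0.0389019 ] 0.9869219215481259 marks [array([0.4448, 0.197 ])]
pepper_shaker 0.6 3934 [0.63198008 0.12892158] 0.9601339060517586 marks [array([0.6335, 0.1289]), array([0.7156, 0.1524]), array([0.5049, 0.0505])]
toothpick_pot 0.82 3199 [0.6382502  0.22240021] 0.9065065881643583 marks [array([0.6365, 0.2212])]
```

View pics/w2.png

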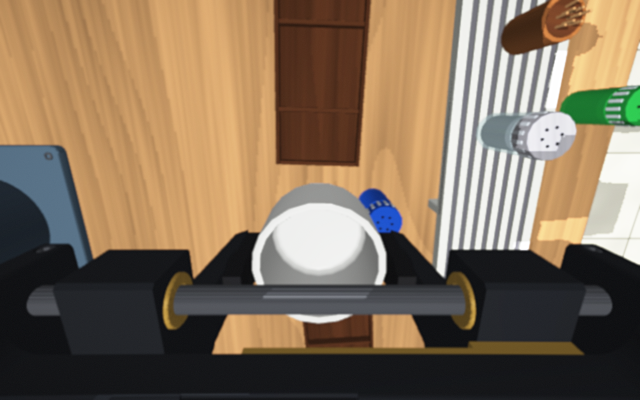

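The cup is held upright. The long caddy fits at (0.441, 0.1986) with yaw −0.04, and its bays run along the picture at column ~320.

```bash
python3 -m creep '[[[0.5,0.02,0],[0,0,0],60],[[0.5,0,0],[0,0,0],60],[[0.235,0,0.3],[0,0,0],60],[[0,0,0.5],[0,0,0],60],[[0,0,0.5],[0,0,0],60],[[0,0,0.4],[0,0,0],60],[[0,0,0.2],[0,0,0],60],[[0,0,0.05],[0,0,0],60],[[0,0,0],[0,0,0],60],[[0,0,0],[0,0,0],60]]'
```

```text
time: 6.48
tcp_pos: [0.4408, 0.1988, 0.0327]
tool_rot: [0.0, 0.707, 0.707, 0.001]
contact_force: [0.1, -0.1, -1.0]
finger_gap: 0.0648
gripper_force: 14.9
```

```bash
python3 -m creep '[[[0,0,0.02],[0,0,0],60],[[0,0,0.01],[0,0,0],60],[[0,0,0],[0,0,0],60]]'
```

```text
time: 6.85
tcp_pos: [0.4404, 0.1987, 0.0296]
tool_rot: [0.0, 0.707, 0.707, 0.0]
contact_force: [-1.9, -1.1, 8.9]
finger_gap: 0.0648
gripper_force: 15.0
```

```bash
python3 -m creep '[[[0,0,0],[0,0,0],80],[[0,0,0],[0,0,0],80],[[0,0,-0.1],[0,0,0],80],[[0,0,-0.4],[0,0,0],80],[[0,0,-0.5],[0,0,0],80],[[0,0,-0.5],[0,0,0],80],[[-0.1,0.3,-0.5],[0,0,0],80],[[-0.2,0.5,0],[0,0,0],80],[[-0.2,0.5,0],[0,0,0],80],[[-0.2,0.5,0],[0,0,0],80],[[0,0.117,0],[0,0,0],80],[[0,0,0.4],[0,0,0],80],[[0,0,0.5],[0,0,0],80],[[0,0,0.4],[0,0,0],80],[[0,0,0.16],[0,0,0],80],[[0,0,0],[0,0,0],80]]'
```

```text
time: 8.85
tcp_pos: [0.631, 0.129, 0.0827]
tool_rot: [-0.0, 0.707, 0.707, -0.0]
contact_force: [0.7, -1.2, -1.0]
finger_gap: 0.0803
gripper_force: 0.0
```

```bash
python3 -m creep '[[[0,0,0],[0,0,0],34],[[0,0,0],[0,0,0],34],[[0,0,0],[0,0,0],34],[[0,0,0],[0,0,0],34],[[0,0,0],[0,0,0],34]]' 20
python3 - <<'E'
from h import *
p=snapshot("side");save(p,"s2.png")
for m in regions_of(p,"sauce_cup"):print(m["conf"],m["pixel"],*fit([(p,m["mask"])],"sauce_cup",(.441,.1986),.006))
E
```

```text
time: 9.48
tcp_pos: [0.632, 0.1285, 0.083]
tool_rot: [0.0, 0.707, 0.707, 0.0]
contact_force: [-0.9, 1.0, 1.2]
finger_gap: 0.039
gripper_force: 20.0
0.94 [275.8, 348.5] [0.43900401 0.1971921 ] 0.8649767201241594
```

```bash
python3 -m creep '[[[0,0,-0.3],[0,0,0],34],[[0,0,-0.5],[0,0,0],34],[[0,0,-0.5],[0,0,0],34],[[-0.09,-0.5,0],[0,0,0],34],[[0,-0.5,0],[0,0,0],34],[[0,-0.5,0],[0,0,0],34],[[0,-0.44,0],[0,0,0],34],[[0,0,0.4],[0,0,0],34],[[0,0,0.5],[0,0,0],34],[[0,0,0.5],[0,0,0],34],[[0,0,0.3],[0,0,0],34],[[0,0,0.05],[0,0,0],34],[[0,0,0.02],[0,0,0],34],[[0,0,0],[0,0,0],34]]'
```

```text
time: 11.32
tcp_pos: [0.4386, 0.1197, 0.0368]
tool_rot: [0.0, 0.707, 0.707, 0.001]
contact_force: [0.1, 0.5, -2.1]
finger_gap: 0.0385
gripper_force: 20.0
```

```bash
python3 -m creep '[[[0,0,0.01],[0,0,0],34],[[0,0,0.01],[0,0,0],34],[[0,0,0],[0,0,0],34]]'
```

```text
time: 11.7
tcp_pos: [0.4379, 0.1196, 0.0339]
tool_rot: [0.0, 0.707, 0.707, 0.0]
contact_force: [-0.5, -0.1, 0.2]
finger_gap: 0.0389
gripper_force: 20.0
```

```bash
python3 -m creep '[[[0,0,0.01],[0,0,0],34],[[0,0,0],[0,0,0],34]]'
```

```text
time: 11.95
tcp_pos: [0.4379, 0.1196, 0.0337]
tool_rot: [0.0, 0.707, 0.707, 0.0]
contact_force: [-3.8, -1.9, 15.8]
finger_gap: 0.039
gripper_force: 20.0
```

```bash
python3 -m creep '[[[0,0,0],[0,0,0],75],[[0,0,0],[0,0,0],75],[[0,0,-0.1],[0,0,0],75],[[0,0,-0.4],[0,0,0],75],[[0,0,-0.5],[0,0,0],75],[[0,0,-0.5],[0,0,0],75],[[0.1,0.3,-0.5],[0,0,0],75],[[0.3,0.5,0],[0,0,0],75],[[0.3,0.5,0],[0,0,0],75],[[0.3,0.5,0],[0,0,0],75],[[0.03,0.2,0],[0,0,0],75],[[0,0,0.4],[0,0,0],75],[[0,0,0.5],[0,0,0],75],[[0,0,0.4],[0,0,0],75],[[0,0,0.24],[0,0,0],75],[[0,0,0],[0,0,0],75],[[0,0,0],[0,0,0],30],[[0,0,0],[0,0,0],30],[[0,0,0],[0,0,0],30],[[0,0,0],[0,0,0],30]]' 15
```

```text
time: 14.45
tcp_pos: [0.638, 0.2226, 0.0793]
tool_rot: [0.0, 0.707, 0.707, 0.0]
contact_force: [0.6, -0.9, 0.9]
finger_gap: 0.037
gripper_force: 0.4
```

```bash
python3 -m creep '[[[0,0,0],[0,0,0],30],[[0,0,0],[0,0,0],30]]'
python3 - <<'E'
from h import *
p=snapshot("side");cv2.imwrite("pics/s3.png",cv2.resize(p["img"][150:350,200:420],None,fx=3,fy=3)[:,:,::-1])
E
```

```text
time: 14.7
tcp_pos: [0.638, 0.2226, 0.0792]
tool_rot: [0.0, 0.707, 0.707, 0.0]
contact_force: [0.7, -0.9, 4.4]
finger_gap: 0.0351
gripper_force: 15.0
```

View pics/s3.png

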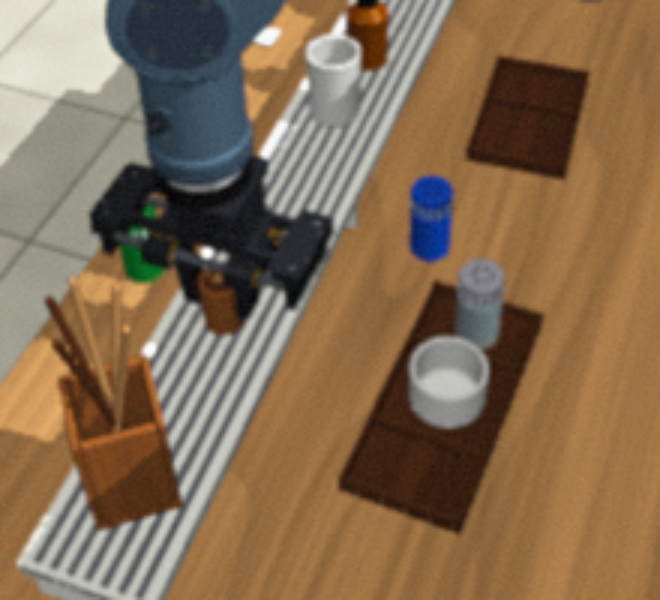

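Picture: the pepper (310,480) and sauce cup (380,447) stand in their bays, and the toothpick pot is gripped at (300,222).

```bash
python3 -m creep '[[[0,0,-0.3],[0,0,0],30],[[0,0,-0.5],[0,0,0],30],[[0,0,-0.5],[0,0,0],30],[[0,-0.5,0],[0,0,0],30],[[0,-0.5,0],[0,0,0],30],[[0.25,-0.5,0],[0,0,0],30],[[0.3,-0.44,0],[0,0,0],30],[[0,0,0.4],[0,0,0],30],[[0,0,0.5],[0,0,0],30],[[0,0,0.5],[0,0,0],30],[[0,0,0.3],[0,0,0],30],[[0,0,0.05],[0,0,0],30],[[0,0,0.02],[0,0,0],30],[[0,0,0.01],[0,0,0],30],[[0,0,0],[0,0,0],30]]'
```

```text
time: 16.62
tcp_pos: [0.4443, 0.2779, 0.0317]
tool_rot: [0.0, 0.707, 0.707, 0.001]
contact_force: [0.6, 0.4, -1.0]
finger_gap: 0.0357
gripper_force: 15.0
```

```bash
python3 -m creep '[[[0,0,0.01],[0,0,0],30],[[0,0,0.01],[0,0,0],30],[[0,0,0],[0,0,0],30]]'
```

```text
time: 17.0
tcp_pos: [0.4441, 0.2777, 0.0301]
tool_rot: [0.0, 0.707, 0.707, 0.0]
contact_force: [-3.4, -2.6, 14.2]
finger_gap: 0.0355
gripper_force: 15.0
```

```bash
python3 -m creep '[[[0,0,0],[0,0,0],75],[[0,0,0],[0,0,0],75],[[0,0,-0.1],[0,0,0],75],[[0,0,-0.5],[0,0,0],75],[[0,0,-0.5],[0,0,0],75],[[0,0,-0.5],[0,0,0],75],[[-0.3,0,-0.5],[0,0,0],75],[[-0.5,0.2,0],[0,0,0],75],[[-0.5,0.2,0],[0,0,0],75],[[-0.5,0.2,0],[0,0,0],75],[[-0.5,0,0],[0,0,0],75],[[-0.5,0,0],[0,0,0],75],[[-0.5,0,0],[0,0,0],75],[[-0.5,0,0],[0,0,0],75],[[-0.5,0,0],[0,0,0],75],[[-0.5,0,0],[0,0,0],75],[[-0.5,0,-0.3],[0,0,0],75],[[-0.5,0,-0.3],[0,0,0],75],[[0,0,0],[0,0,0],75],[[0,0,0],[0,0,0],75]]'
python3 - <<'E'
from h import *
p=look(dict(short_caddy=(.475,-.187,.08),soy_bottle=(.650,-.16),spoon_cup=(.649,-.0645)),tol=90); save(p,"w3.png")
E
```

```text
time: 19.5
tcp_pos: [0.5035, -0.3015, 0.2985]
tool_rot: [-0.0, 0.707, 0.707, 0.0]
contact_force: [-0.3, -0.0, -0.5]
finger_gap: 0.0748
gripper_force: 0.0
short_caddy 0.67 9327 [ 0.46942872 -0.18631883  0.07578419] 0.9803526514702591 marks []
soy_bottle 0.93 2626 [ 0.65125178 -0.16040115] 0.9655962771745422 marks [array([ 0.652 , -0.1635])]
spoon_cup none []
```

View pics/w3.png

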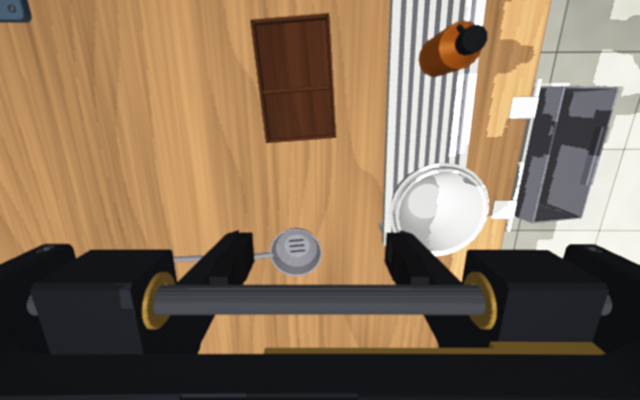

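Picture: the short caddy's divider is at row 90 with the wide bay above it (+y). The soy is at (50,450), and the ladle and bowls are untouched.

```bash
python3 -m creep '[[[0.5,0.1,0],[0,0,0],80],[[0.5,0.2,0],[0,0,0],80],[[0.5,0.4,0],[0,0,0],80],[[0.5,0.4,0],[0,0,0],80],[[0.377,0.358,0.3],[0,0,0],80],[[0,0,0.5],[0,0,0],80],[[0,0,0.5],[0,0,0],80],[[0,0,0.5],[0,0,0],80],[[0,0,0.34],[0,0,0],80],[[0,0,0],[0,0,0],80],[[0,0,0],[0,0,0],48],[[0,0,0],[0,0,0],48],[[0,0,0],[0,0,0],48],[[0,0,0],[0,0,0],48],[[0,0,0],[0,0,0],48]]' 15
```

```text
time: 21.72
tcp_pos: [0.6487, -0.0672, 0.0862]
tool_rot: [0.001, 0.707, 0.707, 0.001]
contact_force: [0.0, 0.4, 5.8]
finger_gap: 0.0524
gripper_force: 14.9
```

```bash
python3 -m creep '[[[0,0,-0.3],[0,0,0],48],[[0,0,-0.5],[0,0,0],48],[[0,0,-0.5],[0,0,0],48],[[0,-0.5,0],[0,0,0],48],[[-0.25,-0.5,0],[0,0,0],48],[[-0.3,-0.5,0],[0,0,0],48],[[-0.3,-0.32,0],[0,0,0],48],[[0,0,0.4],[0,0,0],48],[[0,0,0.5],[0,0,0],48],[[0,0,0.5],[0,0,0],48],[[0,0,0.3],[0,0,0],48],[[0,0,0.05],[0,0,0],48],[[0,0,0.01],[0,0,0],48],[[0,0,0],[0,0,0],48]]'
```

```text
time: 23.48
tcp_pos: [0.4666, -0.1525, 0.04]
tool_rot: [0.001, 0.707, 0.707, 0.001]
contact_force: [0.0, 0.1, -1.8]
finger_gap: 0.0522
gripper_force: 14.9
```

```bash
python3 -m creep '[[[0,0,0.01],[0,0,0],48],[[0,0,0.01],[0,0,0],48],[[0,0,0],[0,0,0],48]]'
```

```text
time: 23.85
tcp_pos: [0.466, -0.1523, 0.0371]
tool_rot: [0.0, 0.707, 0.707, 0.0]
contact_force: [-0.3, -0.2, 3.3]
finger_gap: 0.0523
gripper_force: 14.9
```

```bash
python3 -m creep '[[[0,0,0.01],[0,0,0],48],[[0,0,0],[0,0,0],80],[[0,0,0],[0,0,0],80],[[0,0,0],[0,0,0],80],[[0,0,-0.1],[0,0,0],80],[[0,0,-0.5],[0,0,0],80],[[0,0,-0.5],[0,0,0],80],[[0,0,-0.5],[0,0,0],80],[[0,0.3,-0.5],[0,0,0],80],[[-0.08,0.5,0],[0,0,0],80],[[0,0.5,0],[0,0,0],80],[[0,0.5,0],[0,0,0],80],[[0,0.05,0],[0,0,0],80],[[0,0,0],[0,0,0],80]]' 25
python3 - <<'E'
from h import *
p=look(dict(spoon_cup=(.467,-.15),sauce_cup=(.441,.1986),pepper_shaker=(.438,.12),toothpick_pot=(.444,.278)),"scene",.006)
p=look(dict(spoon_cup=(.467,-.15),sauce_cup=(.441,.1986),pepper_shaker=(.438,.12),toothpick_pot=(.444,.278)),"side",.006);
p=look(dict(short_caddy=(.4695,-.186,.076)),"scene")
E
```

```text
time: 25.6
tcp_pos: [0.6499, -0.1602, 0.2456]
tool_rot: [-0.0, 0.707, 0.707, -0.0]
contact_force: [-0.1, 0.4, -0.7]
finger_gap: 0.08
gripper_force: 0.0
spoon_cup 0.61 497 [ 0.46552827 -0.15003937] 0.9297462406015038 marks [array([ 0.45  , -0.1508])]
sauce_cup 0.96 412 [0.43503691 0.20448573] 0.8861733729408587 marks [array([0.4431, 0.1857]), array([ 0.635 , -0.3389])]
pepper_shaker 0.87 288 [0.438 0.12 ] 0.0 marks [array([0.517 , 0.0242]), array([0.7591, 0.1552])]
toothpick_pot 0.56 181 [0.44496405 0.27632953] 0.8232758620689655 marks [array([0.4461, 0.2775])]
spoon_cup 0.79 458 [ 0.46440988 -0.1489973 ] 0.9056204924148222 marks [array([ 0.4627, -0.1354])]
sauce_cup 0.69 634 [0.4396865  0.19663294] 0.874362740862352 marks []
pepper_shaker 0.82 436 [0.43641709 0.12143878] 0.9317867992267329 marks [array([0.5063, 0.0376]), array([0.4419, 0.1217]), array([0.749 , 0.1683])]
toothpick_pot 0.72 295 [0.44233594 0.27852734] 0.8188757807078417 marks [array([0.4397, 0.2704])]
short_caddy 0.94 1457 [ 0.47002138 -0.18626443  0.07716805] 0.7607301430685742 marks [array([ 0.4847, -0.1913])]
```

```bash
python3 -m creep '[[[0,0.01,0.4],[0,0,0],80],[[0,0,0.5],[0,0,0],80],[[0,0,0.4],[0,0,0],80],[[0,0,0.26],[0,0,0],80],[[0,0,0],[0,0,0],80],[[0,0,0],[0,0,0],40],[[0,0,0],[0,0,0],40],[[0,0,0],[0,0,0],40],[[0,0,0],[0,0,0],40],[[0,0,0],[0,0,0],40]]' 28
```

```text
time: 27.9
tcp_pos: [0.6514, -0.1604, 0.0904]
tool_rot: [-0.0, 0.707, 0.707, -0.0]
contact_force: [-3.2, 0.5, 6.5]
finger_gap: 0.0453
gripper_force: 28.0
```

```bash
python3 -m creep '[[[0,0,-0.3],[0,0,0],40],[[0,0,-0.5],[0,0,0],40],[[0,0,-0.5],[0,0,0],40],[[0,-0.5,0],[0,0,0],40],[[-0.1,-0.5,0],[0,0,0],40],[[-0.3,-0.5,0],[0,0,0],40],[[-0.3,-0.28,0],[0,0,0],40],[[0,0,0.4],[0,0,0],40],[[0,0,0.5],[0,0,0],40],[[0,0,0.5],[0,0,0],40],[[0,0,0.3],[0,0,0],40],[[0,0,0.05],[0,0,0],40],[[0,0,0],[0,0,0],40],[[0,0,0],[0,0,0],40]]'
```

```text
time: 29.65
tcp_pos: [0.4747, -0.2307, 0.0461]
tool_rot: [0.001, 0.707, 0.707, 0.0]
contact_force: [-0.1, 0.8, -2.5]
finger_gap: 0.0452
gripper_force: 28.0
```

```bash
python3 -m creep '[[[0,0,0.02],[0,0,0],40],[[0,0,0.01],[0,0,0],40],[[0,0,0.01],[0,0,0],40],[[0,0,0],[0,0,0],40]]'
```

```text
time: 30.15
tcp_pos: [0.4738, -0.2303, 0.0413]
tool_rot: [0.0, 0.707, 0.707, 0.0]
contact_force: [-1.3, 0.9, 5.6]
finger_gap: 0.0448
gripper_force: 28.0
```

```bash
python3 -m creep '[[[0,0,0.01],[0,0,0],40],[[0,0,0],[0,0,0],40],[[0,0,0],[0,0,0],75],[[0,0,0],[0,0,0],75],[[0,0,0],[0,0,0],75],[[0,0,-0.1],[0,0,0],75],[[0,0,-0.5],[0,0,0],75],[[0,0,-0.5],[0,0,0],75],[[0,0,-0.5],[0,0,0],75],[[0,0,-0.5],[0,0,0],75],[[0.5,0.3,0],[0,0,0],75],[[0.5,0.3,0],[0,0,0],75],[[0.5,0.3,0],[0,0,0],75],[[0.5,0.3,0],[0,0,0],75],[[0.3,0.3,0],[0,0,0],75],[[0,0,0],[0,0,0],75]]'
python3 - <<'E'
from h import *
p=look(dict(soy_bottle=(.473,-.23),spoon_cup=(.466,-.15)),"scene",.006); q=snapshot("side")
o=np.hstack([cv2.resize(p["img"][100:280,220:420],(420,378)),cv2.resize(q["img"][130:340,260:420],(288,378))])
cv2.imwrite("pics/end.png",o[:,:,::-1])
E
```

```text
time: 32.15
tcp_pos: [0.6248, 0.0038, 0.2499]
tool_rot: [-0.0, 0.705, 0.709, 0.001]
contact_force: [-1.1, -1.0, -0.4]
finger_gap: 0.0753
gripper_force: 0.0
soy_bottle 0.88 365 [ 0.4715012  -0.22984228] 0.9204980842911877 marks [array([0.4401, 0.2705])]
spoon_cup 0.58 507 [ 0.46384302 -0.14943229] 0.9429942643099614 marks [array([ 0.4635, -0.1543])]
```

View pics/end.png

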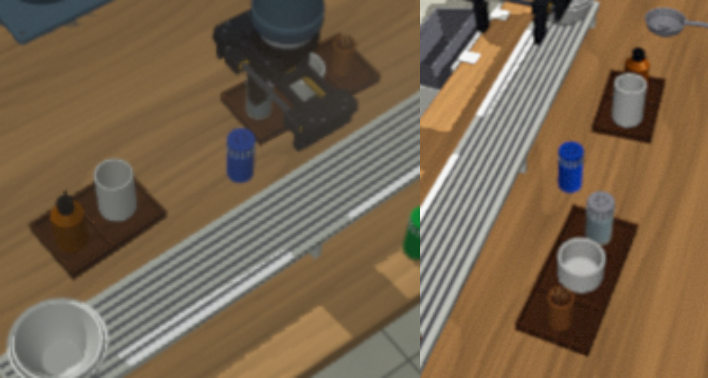

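All five things stand upright in their bays: soy (222,67) and spoon cup (188,115) in the left view, pepper (217,600), sauce cup (262,580) and toothpick pot (308,560) in the right view. The decoys have not moved.

```bash
python3 -c "
from plant import *
print(sign_off())"
```

```text
the job is handed in; nothing more can be done
None
```

Both caddies are made up and the job is handed in at about 32 s: by the final pictures all five things stand upright in their bays, the caddies look flat, and I moved nothing else.

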